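# Reset the pressure screw of a studio proofing press

### The job

The little proofing press has to be reset for a new lino block: slacken the knurled lock ring on its pressure screw, turn the bar knob above it until its pointer lines up with the raised tab on the dial's rim, then screw the lock ring down tight again, to about 0.6 N m and certainly no more than 0.9, so that the setting holds. Leave the jar, tin and palette knife where they are.

Things in the scene. Friction and masses are not known exactly. Their poses are not given: they have to be found in the camera images.
- press: Fixed grey bench press: base 200 x 250 mm, bridge 75 x 230 mm on two uprights, and on it a round dial plate, 136 mm diameter, top 120 mm above the table. Dial, lock ring and bar knob share the vertical axis through the press's centre. Two bolt heads 98 mm either side along its y reach 126 mm above the table. Origin: centre of the base's underside; z up.
- lock_ring: Knurled round steel ring, 60 mm diameter (62 over the knurl), 18 mm high, 14.5 to 32.5 mm above the dial plate. Grip it across any diameter from above, the bar knob standing between the fingers (41 mm above the ring's top). Right-hand thread: clockwise from above screws it down and tightens, anticlockwise slackens (4.5 rad range). Origin on the axis 13 mm above the dial plate; x turns with it.
- ring_mid (a point): On the axis at half the ring's height, 23.5 mm above the dial plate. The ring starts tight (0.3 to 0.5 N m frees it), is slack after 0.65 rad anticlockwise, then turns with 0.1 N m. From first touch on the washer its torque climbs to about 0.3 N m in 0.4 rad, 0.5 in 0.5, 0.7 in 0.6, 0.95 in 0.7 rad, felt while turning slowly; it stays where left.
- washer: Brass washer, 58 mm diameter, 3 mm thick, keyed against turning, between lock ring and adjuster hub; the tight ring presses it onto the hub and so locks the adjuster (22 N of clamp is about 0.3 N m of ring torque, 45 N 0.6, 70 N 0.95). Fingers pinching the ring with 20 N slip round it at about 0.6 N m, with 50 N at 1.2. Origin: centre of its underside.
- adjuster: Steel screw in one piece: hub with pointer arm under the ring (6 mm wide, tip 50 mm from the axis, 2 to 7 mm above the dial plate), stem through the ring, bar knob on top. Locked while the ring is tight; else turns with 0.1 N m and stays. It starts 0.45 to 1.3 rad anticlockwise of the tab, so is turned clockwise (from above). Origin on the axis at the dial's top; x along the pointer.
- knob_grip (a point): On the axis at the middle of the bar knob, 57 mm above the dial plate. The bar is 44 mm long (parallel to the pointer), 14 mm wide and 34 mm high, from 40 to 74 mm above the dial plate. Turning it clockwise lowers the adjuster 1.4 mm per rad; the ring moves 3.2 mm per rad, so afterwards it tightens further clockwise than before.
- pointer_tip (a point): End of the pointer, 50 mm from the axis, 5 mm above the dial plate.
- index_tab: Small fixed steel rib, 16 mm long radially, 5 mm wide, 7 mm high, standing on the rim of the dial plate from 52 to 68 mm off the axis; marks the wanted setting. Origin on the axis at the dial plate's top; x axis points along the rib, outwards.
- tab_mid (a point): Middle of the rib's top, 60 mm from the axis.
- medium_jar: Loose amber glass jar with steel lid, 66 mm diameter, 100 mm high, beside the press. Origin at the centre of its underside. To be left alone.
- paint_tin: Loose paint tin, 90 mm diameter, 100 mm high, on the other side of the press. Origin at the centre of its underside. To be left alone.
- palette_knife: Loose broad palette knife, 280 mm long, blade 45 mm wide, wooden handle, lying flat on the table beyond the press. Origin at its middle. To be left alone.

How it is judged (in metres and radians):
On the way, in this order (a step that is already met when the one before it is completed fails the run):
1. the lock ring is slack: it no longer presses on the washer (contact force between lock_ring and washer below 1 N), for 0.2 s.
2. with the ring still slack, the pointer is lined up with the tab (within 0.08 rad, 4 mm at the tip) (contact force between lock_ring and washer below 1 N and angle between the x axis of adjuster and the x axis of index_tab, either way round below 0.08 rad), for 0.2 s.
3. the lock ring is tight again (clamp over 22 N, a ring torque of about 0.3 N m) (contact force between lock_ring and washer above 22 N and angle between the x axis of adjuster and the x axis of index_tab, either way round below 0.08 rad), for 0.2 s.
At the end, for the whole second after the job is handed in: The pointer stands in line with the tab within 0.08 rad (4 mm at the tip), the lock ring is tight on its washer with a clamp of 22 to 70 N (tightened to about 0.3 to 0.95 N m), and both are at rest (all of step 3 and contact force between lock_ring and washer below 70 N and angular speed of each of adjuster, lock_ring below 0.05 rad/s); the robot touches nothing.
It fails at once if the lock ring is over-tightened (clamp over 70 N, more than about 0.95 N m) (contact force between lock_ring and washer above 70 N).
It fails at once if the medium jar is shifted by more than 20 mm (distance of medium_jar from where it was at the start of the episode above 0.02 m).
It fails at once if the paint tin is shifted by more than 20 mm (distance of paint_tin from where it was at the start of the episode above 0.02 m).
It fails at once if the palette knife is shifted by more than 20 mm (distance of palette_knife from where it was at the start of the episode above 0.02 m).
It also fails if it takes over 72 s, if anything falls off the work surface, if the arm or the gripper's body presses on something with over 40 N, if the wrist force passes 120 N, or if a joint passes its speed limit or range.

### The arm

A 6-joint arm with a two-finger parallel gripper is mounted at the origin on the work surface. World frame = base frame: x ahead of the robot, y to its left, z up, the work surface at z = 0. Lengths are in m, angles in degrees, forces in N, time in s.
With the tool pointing down it reaches from about 0.25 to 0.725 m from the base axis. Payload 9.7 kg.
Tool frame: the origin (TCP) lies midway between the tips of the shut fingers; the grasp point (between the pads) lies 19 mm behind it; z points along the fingers, y is the line along which they close (so a half turn about z gives the same grasp; the last joint's range is limited). The gripper opens to 85 mm and grips with 20 to 120 N. Pads are 22 mm wide; open, the fingers measure 114 mm over their backs; the gripper's body (76 mm by 85 mm) begins 54 mm behind the grasp point. The pads swing forward as they close: fully open they stand 13 mm farther back than shut.
Start: joints at [65.661, 4.979, 10.078, 95.1, 0, 90], TCP at [0.227, 0.501, 0.231] pointing down, gripper open.
Joint ranges: [-179.16, 179.16], [-48.56, 103.87], [-65.8, 70.77], [-126.05, 130.52], [-82.76, 87.17], [-180, 180]. Speed limits (degrees/s): [127.2, 127.2, 147.25, 180, 180, 180].

### API

Orientations are given as [roll, pitch, yaw] about the fixed x, y, z axes, in that order (R = Rz(yaw) Ry(pitch) Rx(roll)).
In Python, from workcell import * gives the robot as it stands.
- The arm moves only by the tool servo_tool, never from a script. Its argument "moves" is a list of rows, each a list of 4 numbers: the shift along the world's x, y, z in a scale on which 1.0 is 75 cm, then the turn about the world's z in a scale on which 1.0 is 4 rad. A call has 1 to 20 rows; each row is the pose to reach, as a shift and turn from the pose commanded when the call began; what a row does not reach only later rows make up. A row lasts 1/12 s, in which the tool goes at most 41.7 mm and 7.16 degrees, less where a joint would pass 70% of its speed; a pose out of reach is approached as far as the arm can. Shift and turn numbers lie between -1 and 1, and a call with a number outside is refused. A call with a gripper value outside its range is refused whole. "claw" is the closure, from 0 (fully open) to 1 (shut), set as the call begins (left out, the last holds). The fingers move at their own pace and stop on an object; "force" is the grip in N (left out, the last holds). Time passes only in rows, so rows that repeat a pose let the fingers close. It gives the time, the measured TCP pose, the force, the opening and the grip force at its end, in the units of the state.
- get_obs(): the state, without advancing time (a new reading comes with each control period).
- camera(name): name is "side" or "top" or "wrist"; returns the picture (420x560x3 uint8, red, green, blue); there is no depth.
- get_calibration(name): a dict with "fx", "fy", "cx", "cy" (pixels), "rvec" (rotation vector, rad) and "tvec" (3), from world to camera coordinates, as OpenCV has them; the wrist camera has in their place "tool_from_camera" (4x4, takes a point from camera to tool coordinates, whose origin is the TCP and whose axes are the flange's). Camera axes: x right, y down, z forward; pixel columns grow to the right and rows downward; lengths in m; the calibration is good to about 2 mm. The wrist camera is an equidistant fisheye: a pixel r from the principal point sees the ray r / f radians off the axis. A picture is of the moment at which its call begins: read the wrist's pose just before it. get_calibration takes no time and is no camera call.
- job_done(): hands the job in; it is judged then, once.
The state is a dict: "time": time; "q": joint angles; "qd": joint speeds; "joint_efforts": joint torques, N m; "ee_pos": TCP position; "tcp_rot": TCP orientation; "wrist_force": force on the tool from outside, world axes, zero at the start; "torque": the same for the moment, N m; "opening": finger opening in m; "grasp_force": force on a finger pad.
Only numpy, scipy, OpenCV 4.12 (cv2) and the standard library are available. Lean on these libraries where they do the work, as an engineer would, in place of code of your own. Each camera call takes 0.05 s, during which the arm holds its last target. There are 200 camera calls.

## Working session

There is one attempt and no reset: what is moved stays moved. The work goes in short steps, Python scripts to look and compute and a tool call to move; the robot and the scene stay as the last step left them, time stands still between calls to the robot, and variables do not carry over. Pictures are saved under pics/ and viewed, at most 10 in all, crops included, and the job is handed in when it is done.

Besides the shell and the picture viewer there is one more tool, called after "Request:" by a JSON object that holds its "api" and its "payload". servo_tool: Moves the arm, as the interface text tells. Its arguments: {"type":"object","properties":{"moves":{"type":"array","items":{"type":"array","items":{"type":"number"}}},"claw":{"type":"number"},"force":{"type":"number"}},"required":["moves"]}

```bash
mkdir -p pics; ls; python3 - <<'E'
from workcell import *
import cv2,numpy as np
o=get_obs();print({k:np.round(v,3) for k,v in o.items()})
a=camera("top");b=camera("side")
cv2.imwrite("pics/top0.png",a[:,:,::-1]);cv2.imwrite("pics/side0.png",b[:,:,::-1])
for n in("top","side","wrist"):print(n,get_calibration(n))
E
```

```text
pics
{'time': np.float64(0.0), 'q': array([ 6.5662e+01,  5.0120e+00,  1.0035e+01,  9.5098e+01, -2.0000e-03,
        9.0001e+01]), 'qd': array([ 0.022, -0.039, -0.054,  0.019,  0.044,  0.068]), 'joint_efforts': array([ 1.0000e-03, -5.2039e+01,  4.6481e+01,  1.6000e-02,  0.0000e+00,
       -0.0000e+00]), 'ee_pos': array([0.227, 0.501, 0.231]), 'tcp_rot': array([-1.79925e+02,  2.00000e-03,  1.55661e+02]), 'wrist_force': array([-0.057,  0.573, -0.254]), 'torque': array([0.024, 0.024, 0.012]), 'grasp_force': np.float64(0.0), 'opening': np.float64(0.086)}
top {'fx': 469.94049200425, 'fy': 469.94049200425, 'cx': 278.69853185744466, 'cy': 213.31975502145622, 'rvec': array([ 2.12646326, -2.17879833,  0.16040136]), 'tvec': array([0.07292079, 0.65279791, 1.1273073 ])}
side {'fx': 522.5185827315788, 'fy': 522.5185827315788, 'cx': 284.2164964958876, 'cy': 207.3062883608943, 'rvec': array([ 2.08264509, -0.52040169,  0.25228124]), 'tvec': array([-0.55382855,  0.31280515,  1.11137967])}
wrist {'fx': 325.19226210127806, 'fy': 325.19226210127806, 'cx': 278.32236397828893, 'cy': 211.04961511899535, 'tool_from_camera': array([[ 6.40767026e-04, -9.48392779e-01, -3.17097344e-01,
         8.15745546e-02],
       [ 9.99998765e-01,  1.52600641e-04,  1.56431739e-03,
         1.25366729e-04],
       [-1.43519805e-03, -3.17097955e-01,  9.48391706e-01,
        -1.42465233e-01],
       [ 0.00000000e+00,  0.00000000e+00,  0.00000000e+00,
         1.00000000e+00]])}
```

View pics/top0.png

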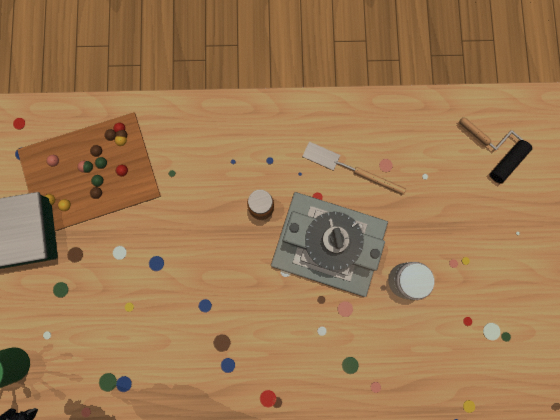

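View pics/side0.png

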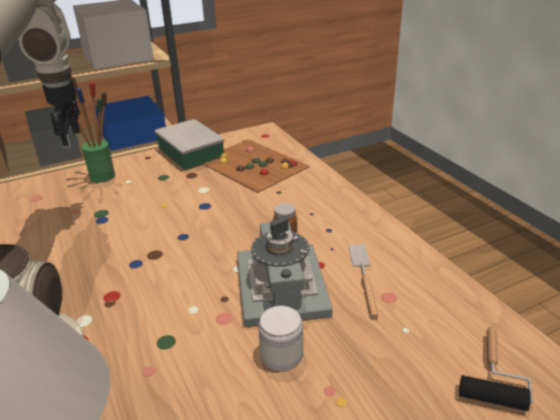

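The top view shows the dial at about (334,241), with the jar at (260,203), tin at (415,281) and knife at (355,168). I'll zoom in on the dial.

```bash
cat > h.py <<'E'
from workcell import *
import cv2,numpy as np
from scipy.spatial.transform import Rotation as R
def ray(n,px):
    c=get_calibration(n);M=cv2.Rodrigues(np.array(c["rvec"]))[0]
    d=np.array([(px[0]-c["cx"])/c["fx"],(px[1]-c["cy"])/c["fy"],1.])
    return -M.T@c["tvec"],M.T@d
def onz(n,px,z):
    o,d=ray(n,px);return o+d*(z-o[2])/d[2]
def proj(n,P):
    c=get_calibration(n);M=cv2.Rodrigues(np.array(c["rvec"]))[0]
    p=M@np.array(P)+c["tvec"];return np.array([c["fx"]*p[0]/p[2]+c["cx"],c["fy"]*p[1]/p[2]+c["cy"]])
def wproj(P,pos,rot):
    c=get_calibration("wrist");T=np.array(c["tool_from_camera"])
    Rt=R.from_euler("xyz",rot,degrees=True).as_matrix()
    p=T[:3,:3].T@(Rt.T@(np.array(P)-pos)-T[:3,3])
    th=np.arctan2(np.hypot(p[0],p[1]),p[2]);k=c["fx"]*th/np.hypot(p[0],p[1])
    return np.array([k*p[0]+c["cx"],k*p[1]+c["cy"]])
def wonz(px,z,pos,rot):
    c=get_calibration("wrist");T=np.array(c["tool_from_camera"])
    Rt=R.from_euler("xyz",rot,degrees=True).as_matrix()
    v=np.array([px[0]-c["cx"],px[1]-c["cy"]]);r=np.hypot(*v);th=r/c["fx"]
    d=np.array([*(np.sin(th)*v/r),np.cos(th)])
    o=pos+Rt@T[:3,3];d=Rt@T[:3,:3]@d
    return o+d*(z-o[2])/d[2]
E
python3 - <<'E'
from h import *
for n,px,z in[("dial",(334,241),.12),("jar",(260,197),.1),("tin",(416,281),.1),("knob",(337,236),.194),("boltL",(294,228),.126),("boltR",(375,254),.126)]:
    print(n,onz("top",px,z).round(4))
a=cv2.imread("pics/top0.png")
cv2.imwrite("pics/top0c.png",cv2.resize(a[180:305,260:395],None,fx=5.5,fy=4.8*5.5/4.8*0.87,interpolation=cv2.INTER_CUBIC))
E
```

```text
dial [ 0.576  -0.0688  0.12  ]
jar [0.6872 0.1013 0.1   ]
tin [ 0.4794 -0.2591  0.1   ]
knob [ 0.5809 -0.0663  0.194 ]
boltL [0.6079 0.0233 0.126 ]
boltR [ 0.5434 -0.1611  0.126 ]
```

View pics/top0c.png

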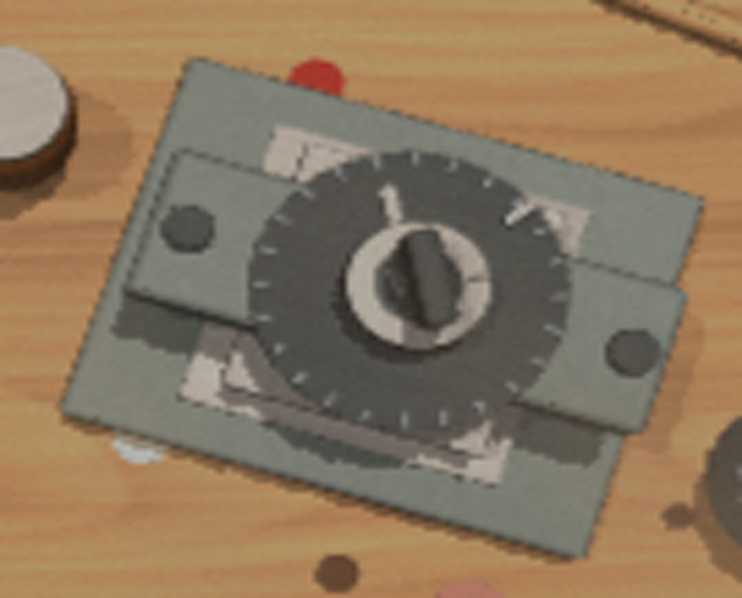

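Careful with the scale: shifts go in shares of 75 cm and turns go in shares of 4 rad. That gives: -57 cm is -0.76, -56.9 cm is -0.7587.

Request:
{"api": "servo_tool", "payload": {"moves": [[0.028, -0.0453, 0.0053, 0], [0.056, -0.0907, 0.0107, 0], [0.084, -0.136, 0.016, 0], [0.112, -0.1827, 0.0227, 0], [0.14, -0.228, 0.028, 0], [0.168, -0.2733, 0.0333, 0], [0.196, -0.32, 0.0387, 0], [0.224, -0.3667, 0.044, 0], [0.252, -0.4133, 0.0493, 0], [0.28, -0.4587, 0.0547, 0], [0.308, -0.504, 0.06, 0], [0.336, -0.5493, 0.0653, 0], [0.364, -0.5947, 0.0707, 0], [0.392, -0.64, 0.076, 0], [0.42, -0.6867, 0.0827, 0], [0.4427, -0.7253, 0.0867, 0], [0.4613, -0.7587, 0.092, 0], [0.4653, -0.76, 0.092, 0], [0.4653, -0.76, 0.092, 0], [0.4653, -0.76, 0.092, 0]]}}

```text
time: 1.77
ee_pos: [0.5755, -0.0687, 0.2997]
tcp_rot: [-180.0, -0.1, 155.6]
wrist_force: [0.1, -0.6, 0.4]
opening: 0.0853
grasp_force: 0.0
```

```bash
python3 - <<'E'
from h import *
o=get_obs();print({k:np.round(v,3) for k,v in o.items()})
a=camera("wrist");cv2.imwrite("pics/w1.png",a[:,:,::-1])
np.save("w1.npy",np.r_[o["ee_pos"],o["tcp_rot"]])
print(wproj([.576,-.0688,.12],o["ee_pos"],o["tcp_rot"]))
E
```

```text
{'time': np.float64(1.767), 'q': array([-6.81300e+00,  1.16000e+01,  2.52480e+01,  1.03718e+02,
        1.20000e-02,  1.75470e+01]), 'qd': array([ 1.138, -1.326, -0.674, -0.027, -0.007,  0.027]), 'joint_efforts': array([-1.333e+00, -5.634e+01,  4.519e+01, -1.190e-01, -5.300e-02,
       -3.400e-02]), 'ee_pos': array([ 0.575, -0.069,  0.3  ]), 'tcp_rot': array([-1.79991e+02, -7.00000e-02,  1.55640e+02]), 'wrist_force': array([ 0.051, -0.634,  0.431]), 'torque': array([ 0.044,  0.017, -0.001]), 'grasp_force': np.float64(0.0), 'opening': np.float64(0.085)}
[277.82968392 187.44580127]
```

View pics/w1.png

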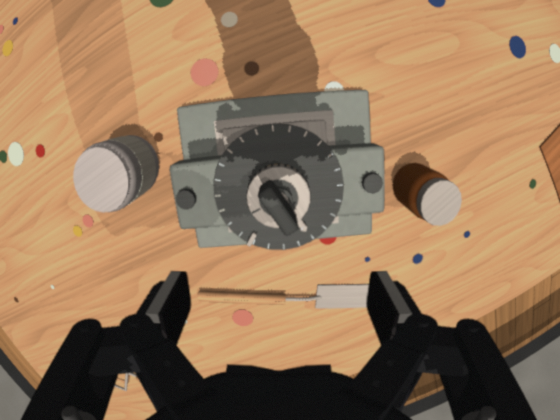

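The wrist view shows the dial centred near (278,187), bolts at (187,198) and (372,182), the tab near (252,238), and the pointer near (303,228). I'll measure these more closely.

```bash
python3 - <<'E'
from h import *
s=np.load("w1.npy");a=cv2.imread("pics/w1.png")
cv2.imwrite("pics/w1c.png",cv2.resize(a[115:260,170:390],None,fx=3.6,fy=3.6,interpolation=cv2.INTER_CUBIC))
g=cv2.cvtColor(a,cv2.COLOR_BGR2GRAY)
b=[]
for (u,v) in[(187,198),(372,182)]:
    w=g[v-16:v+17,u-16:u+17];m=(w<75).astype(np.uint8)
    n,l,st,c=cv2.connectedComponentsWithStats(m);k=l[16,16];print(st[k],c[k]+[u-16,v-16])
    b.append(wonz(c[k]+[u-16,v-16],.126,s[:3],s[3:]))
print(b,np.linalg.norm(b[0]-b[1]),(b[0]+b[1])/2)
E
```

```text
[  0   0  33  33 996] [186.84437751 198.5       ]
[   0    0   33   33 1020] [372.37647059 182.32941176]
[array([ 0.54581469, -0.15896091,  0.126     ]), array([0.60903651, 0.02279393, 0.126     ])] 0.19243654106350813 [ 0.5774256  -0.06808349  0.126     ]
```

View pics/w1c.png

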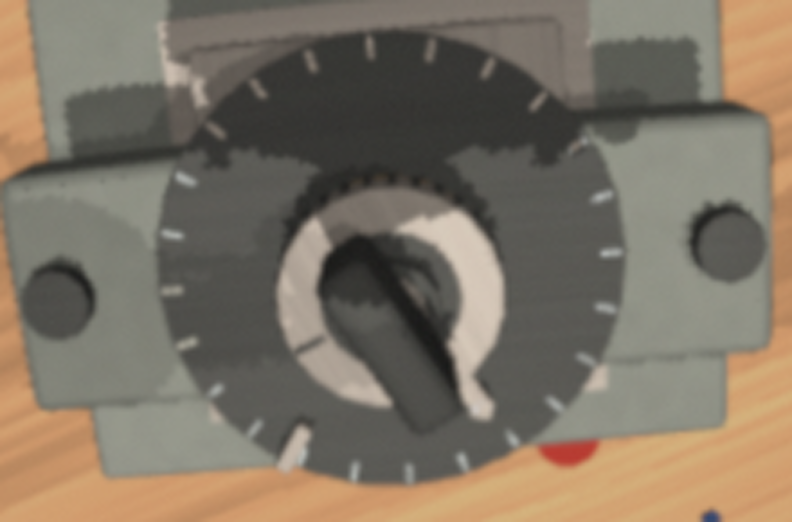

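The crop shows the bolts at (57,302) and (728,244), the ring top centred at (391,295), the tab between (303,425) and (287,470), and the pointer tip at (487,412).

```bash
python3 - <<'E'
from h import *
s=np.load("w1.npy")
f=lambda u,v,z:wonz(np.array([170+(u+.5)/3.6-.5,115+(v+.5)/3.6-.5]),z,s[:3],s[3:])
b1,b2=f(57,302,.126),f(728,244,.126)
c=(b1+b2)/2;print("bolts",c,np.linalg.norm(b1-b2))
print("dial",f(391.5,257.5,.12));r=f(391,295,.1525);print("ring",r)
for C in(c,r):
  A=[]
  for n,u,v,z in[("ptip",487,412,.127),("tabin",303,425,.127),("tabout",287,470,.127)]:
    p=f(u,v,z)-C;A.append(np.arctan2(p[1],p[0]));print(n,A[-1],np.hypot(p[0],p[1]))
  print("ptr-tab",A[0]-(A[1]+A[2])/2)
k=[f(350,258,.194),f(442,415,.194)];d=k[1]-k[0];print("knob axis dir",np.arctan2(d[1],d[0]))
T=(.5760,-.0688)
for q,z in[((330.5,219.3),.127),((354.2,224.5),.127)]:
  p=onz("top",q,z)-c;print("top",np.arctan2(p[1],p[0]),np.hypot(p[0],p[1]))
E
```

```text
bolts [ 0.57705612 -0.06904639  0.126     ] 0.19338055640326157
dial [ 0.57500692 -0.06772424  0.12      ]
ring [ 0.57659455 -0.06863528  0.1525    ]
ptip 0.16578249404545306 0.05042360848491324
tabin -0.9300394345825953 0.05249839946489559
tabout -0.8934519391212227 0.0676681418096897
ptr-tab 1.077528180897362
ptip 0.15630350558774866 0.05081328032002255
tabin -0.927699872153147 0.053104038499516705
tabout -0.8919579197119417 0.06827785110648643
ptr-tab 1.066132401520293
knob axis dir 0.08502703694080649
top 0.14607938752222 0.04951835702448853
top -0.9254376770984836 0.05909913166545582
```

Request:
{"api": "servo_tool", "payload": {"moves": [[0.0013, 0, -0.04, 0], [0.0013, 0, -0.08, 0], [0.0013, 0, -0.12, 0], [0.0013, 0, -0.16, 0], [0.0013, 0, -0.1867, 0], [0.0013, 0, -0.2067, 0], [0.0013, 0, -0.22, 0], [0.0013, 0, -0.228, 0], [0.0013, 0, -0.2333, 0], [0.0013, 0, -0.2333, 0], [0.0013, 0, -0.2333, 0]]}}

```text
time: 2.73
ee_pos: [0.577, -0.0687, 0.1262]
tcp_rot: [180.0, 0.1, 155.7]
wrist_force: [1.1, 0.3, 0.0]
opening: 0.0853
grasp_force: 0.0
```

Request:
{"api": "servo_tool", "payload": {"moves": [[0, 0, 0, 0], [0, 0, 0, 0], [0, 0, 0, 0], [0, 0, 0, 0], [0, 0, 0, 0], [0, 0, 0, 0], [0, 0, 0, 0], [0, 0, 0, 0]], "claw": 1, "force": 60}}

```text
time: 3.4
ee_pos: [0.5768, -0.0696, 0.1266]
tcp_rot: [-179.9, 0.1, 155.6]
wrist_force: [-3.2, -3.1, 6.6]
opening: 0.0583
grasp_force: 64.8
```

```bash
cat > st.py <<'E'
from h import *
o=get_obs();print({k:np.round(o[k],4) for k in("time","q","ee_pos","tcp_rot","wrist_force","torque","opening","grasp_force")})
E
python3 st.py
```

```text
{'time': np.float64(3.4), 'q': array([-6.8411,  8.3118,  2.1533, 83.7676, -0.084 , 17.5254]), 'ee_pos': array([ 0.5768, -0.0696,  0.1266]), 'tcp_rot': array([-1.799421e+02,  9.580000e-02,  1.556334e+02]), 'wrist_force': array([-3.2492, -3.104 ,  6.5837]), 'torque': array([-0.8974,  0.7834, -0.0019]), 'opening': np.float64(0.0583), 'grasp_force': np.float64(64.7877)}
```

To row units: 0.16 cm is 0.0021, 0.05 cm is 0.0007, 0.49 rad is 0.1225.

Request:
{"api": "servo_tool", "payload": {"moves": [[0, 0, 0.0001, 0.01], [0, 0, 0.0004, 0.0225], [0, 0, 0.0007, 0.035], [0, 0, 0.0008, 0.0475], [0, 0, 0.0011, 0.06], [0, 0, 0.0012, 0.0725], [0, 0, 0.0015, 0.085], [0, 0, 0.0016, 0.0975], [0, 0, 0.0019, 0.11], [0, 0, 0.0021, 0.1225]]}}

```text
time: 4.23
ee_pos: [0.5767, -0.0702, 0.1282]
tcp_rot: [-179.8, 0.0, -176.2]
wrist_force: [-4.4, -6.7, 6.0]
opening: 0.0583
grasp_force: 64.8
```

```bash
python3 st.py
```

```text
{'time': np.float64(4.2333), 'q': array([ -6.8754,   8.3032,   2.3193,  83.9411,  -0.1405, -10.6809]), 'ee_pos': array([ 0.5767, -0.0702,  0.1282]), 'tcp_rot': array([-1.798480e+02,  4.770000e-02, -1.761945e+02]), 'wrist_force': array([-4.3602, -6.693 ,  5.976 ]), 'torque': array([-1.322 ,  0.6207, -0.1335]), 'opening': np.float64(0.0583), 'grasp_force': np.float64(64.8031)}
```

To row units: 0.14 cm is 0.0019, 0.12 cm is 0.0016, 0.46 rad is 0.115.

Request:
{"api": "servo_tool", "payload": {"moves": [[0, -0.0007, 0.0001, 0.01], [0, -0.0013, 0.0004, 0.0225], [0, -0.0013, 0.0007, 0.035], [0, -0.0013, 0.0008, 0.0475], [0, -0.0013, 0.0011, 0.06], [0, -0.0013, 0.0012, 0.0725], [0, -0.0013, 0.0015, 0.085], [0, -0.0013, 0.0016, 0.0975], [0, -0.0013, 0.0019, 0.11], [0, -0.0013, 0.0019, 0.115], [0, -0.0013, 0.0019, 0.115]]}}

```text
time: 5.15
ee_pos: [0.5769, -0.0708, 0.1297]
tcp_rot: [-179.9, 0.0, -149.9]
wrist_force: [-3.0, -3.6, 6.1]
opening: 0.0583
grasp_force: 64.8
```

```bash
python3 st.py
```

```text
{'time': np.float64(5.15), 'q': array([ -6.9528,   8.3101,   2.4913,  84.0862,  -0.0945, -37.0849]), 'ee_pos': array([ 0.5769, -0.0708,  0.1297]), 'tcp_rot': array([-1.798674e+02,  1.870000e-02, -1.498680e+02]), 'wrist_force': array([-2.9832, -3.571 ,  6.0622]), 'torque': array([-0.9008,  0.4496,  0.031 ]), 'opening': np.float64(0.0583), 'grasp_force': np.float64(64.8079)}
```

To row units: 13 cm is 0.1733, 11 cm is 0.1467, -0.37 rad is -0.0925.

Request:
{"api": "servo_tool", "payload": {"moves": [[0, -0.0013, 0, 0], [0, -0.0013, 0, 0], [0, -0.0013, 0, 0], [0, -0.0013, 0, 0], [0, -0.0013, 0.04, 0], [0, -0.0013, 0.08, 0], [0, -0.0013, 0.12, -0.025], [0, -0.0013, 0.1467, -0.05], [0, -0.0013, 0.1733, -0.075], [0, -0.0013, 0.1733, -0.0925], [0, -0.0013, 0.1733, -0.0925], [0, -0.0013, 0.1733, -0.0925]], "claw": 0}}

```text
time: 6.15
ee_pos: [0.5767, -0.0708, 0.2579]
tcp_rot: [180.0, -0.0, -171.0]
wrist_force: [-0.1, 0.5, -0.3]
opening: 0.0854
grasp_force: 0.0
```

```bash
python3 st.py; python3 - <<'E'
from h import *
o=get_obs();a=camera("wrist")[:,:,::-1];np.save("w2.npy",np.r_[o["ee_pos"],o["tcp_rot"]])
cv2.imwrite("pics/w2.png",a)
p=wproj([.577,-.070,.14],o["ee_pos"],o["tcp_rot"]).astype(int);print(p)
x,y=p[0]-110,max(p[1]-82,0);print(x,y)
cv2.imwrite("pics/w2c.png",cv2.resize(a[y:y+165,x:x+220],None,fx=3.6,fy=3.6,interpolation=cv2.INTER_CUBIC))
E
```

```text
{'time': np.float64(6.15), 'q': array([-6.99970e+00,  1.01028e+01,  1.87436e+01,  9.86578e+01,
        6.40000e-03, -1.60336e+01]), 'ee_pos': array([ 0.5767, -0.0708,  0.2579]), 'tcp_rot': array([ 1.799892e+02, -1.460000e-02, -1.709661e+02]), 'wrist_force': array([-0.0885,  0.5332, -0.2882]), 'torque': array([-0.033,  0.046, -0.035]), 'opening': np.float64(0.0854), 'grasp_force': np.float64(0.0)}
[278 204]
168 122
```

View pics/w2c.png

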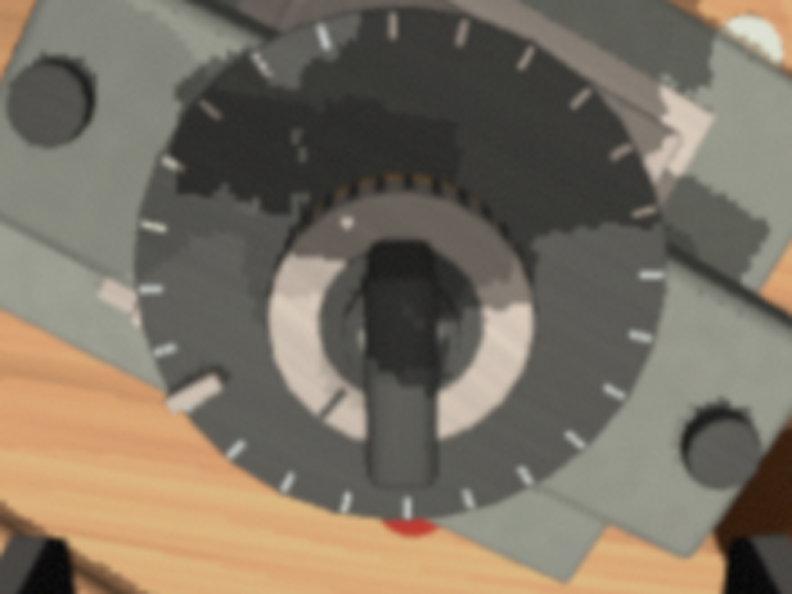

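The bar lies parallel to the fingers' normal, at crop u=367–438. The pointer is hidden beneath it, and the ring mark has moved, so the ring did turn. The tab runs from (222,378) to (170,407).

```bash
python3 - <<'E'
from h import *
s=np.load("w2.npy")
f=lambda u,v,z:wonz(np.array([168+(u+.5)/3.6-.5,122+(v+.5)/3.6-.5]),z,s[:3],s[3:])
b1,b2=f(49,102,.126),f(720,447,.126);c=(b1+b2)/2
print("bolts",c,"ring",f(401.5,318,.1525+.003),"knob", f(401,485,.195))
c=np.array([.5768,-.0695,0])
for u,v in[(222,378),(170,407),(196,392)]:
  p=f(u,v,.127)-c;print(np.arctan2(p[1],p[0]),np.hypot(p[0],p[1]))
a,b=f(170,407,.127),f(222,378,.127);print("rib dir",np.arctan2(*(a-b)[[1,0]]))
E
```

```text
bolts [ 0.57644389 -0.07005675  0.126     ] ring [ 0.57621158 -0.06968773  0.1555    ] knob [ 0.59727081 -0.06655071  0.195     ]
-0.9120421044366035 0.05159314773804535
-0.9068223261331652 0.06773006862424948
-0.9110166412330413 0.05951576949418571
rib dir -0.8901359428356017
```

To row units: -9.6 cm is -0.128, 0.05 cm is 0.0007.

Request:
{"api": "servo_tool", "payload": {"moves": [[0, 0.0007, -0.04, 0], [0, 0.0007, -0.08, 0], [0, 0.0007, -0.1067, 0], [0, 0.0007, -0.1227, 0], [0, 0.0007, -0.128, 0], [0, 0.0007, -0.128, 0]]}}

```text
time: 6.7
ee_pos: [0.5762, -0.0703, 0.1615]
tcp_rot: [180.0, -0.1, -171.1]
wrist_force: [0.5, 0.5, -0.3]
opening: 0.0854
grasp_force: 0.0
```

Request:
{"api": "servo_tool", "payload": {"moves": [[0, 0, 0, 0], [0, 0, 0, 0], [0, 0, 0, 0], [0, 0, 0, 0], [0, 0, 0, 0], [0, 0, 0, 0], [0, 0, 0, 0], [0, 0, 0, 0], [0, 0, 0, 0], [0, 0, 0, 0]], "claw": 1, "force": 40}}

```text
time: 7.53
ee_pos: [0.5768, -0.0704, 0.1627]
tcp_rot: [-180.0, 0.0, -171.1]
wrist_force: [-1.0, 1.3, 5.1]
opening: 0.0135
grasp_force: 40.6
```

```bash
python3 st.py
```

```text
{'time': np.float64(7.5333), 'q': array([-6.95810e+00,  8.34630e+00,  6.17280e+00,  8.77851e+01,
        7.10000e-03, -1.58518e+01]), 'ee_pos': array([ 0.5768, -0.0704,  0.1627]), 'tcp_rot': array([-1.799955e+02,  4.180000e-02, -1.711063e+02]), 'wrist_force': array([-1.0463,  1.2667,  5.0976]), 'torque': array([ 0.1432,  0.0323, -0.0564]), 'opening': np.float64(0.0135), 'grasp_force': np.float64(40.6398)}
```

To row units: -0.15 cm is -0.002, -0.14 cm is -0.0019, -1.07 rad is -0.2675.

Request:
{"api": "servo_tool", "payload": {"moves": [[0, 0, 0, -0.01], [0, 0, -0.0003, -0.0275], [0, 0, -0.0004, -0.045], [0, 0, -0.0005, -0.0625], [0, 0, -0.0007, -0.08], [0, 0, -0.0008, -0.0975], [0, 0, -0.0009, -0.115], [0, 0, -0.0011, -0.1325], [0, 0, -0.0012, -0.15], [0, 0, -0.0013, -0.1675], [0, 0, -0.0015, -0.185], [0, 0, -0.0016, -0.2025], [0, 0, -0.0017, -0.22], [0, 0, -0.0017, -0.2375], [0, 0, -0.0019, -0.2525], [0, 0, -0.002, -0.2625], [0, 0, -0.002, -0.2675], [0, 0, -0.002, -0.2675], [0, 0, -0.002, -0.2675], [0, 0, -0.002, -0.2675]]}}

```text
time: 9.2
ee_pos: [0.5773, -0.0692, 0.1612]
tcp_rot: [179.9, -0.0, 127.6]
wrist_force: [2.4, 6.3, 3.9]
opening: 0.0134
grasp_force: 40.6
```

```bash
python3 st.py
```

```text
{'time': np.float64(9.2), 'q': array([-6.8997,  8.3478,  6.0091, 87.5871,  0.1255, 45.4586]), 'ee_pos': array([ 0.5773, -0.0692,  0.1612]), 'tcp_rot': array([ 1.798591e+02, -3.740000e-02,  1.276418e+02]), 'wrist_force': array([2.4047, 6.318 , 3.9178]), 'torque': array([ 1.1882, -0.256 , -0.1089]), 'opening': np.float64(0.0134), 'grasp_force': np.float64(40.6285)}
```

To row units: 10 cm is 0.1333, 8 cm is 0.1067, 0.65 rad is 0.1625.

Request:
{"api": "servo_tool", "payload": {"moves": [[0, 0, 0, 0], [0, 0, 0, 0], [0, 0, 0, 0], [0, 0, 0, 0], [0, 0, 0, 0], [0, 0, 0.04, 0], [0, 0, 0.08, 0.025], [0, 0, 0.1067, 0.05], [0, 0, 0.1333, 0.075], [0, 0, 0.1333, 0.1], [0, 0, 0.1333, 0.125], [0, 0, 0.1333, 0.15], [0, 0, 0.1333, 0.1625], [0, 0, 0.1333, 0.1625], [0, 0, 0.1333, 0.1625]], "claw": 0}}

```text
time: 10.45
ee_pos: [0.5766, -0.0705, 0.2607]
tcp_rot: [-180.0, -0.0, 164.7]
wrist_force: [0.0, 0.8, 0.6]
opening: 0.0853
grasp_force: 0.0
```

```bash
python3 st.py; python3 - <<'E'
from h import *
o=get_obs();a=camera("wrist")[:,:,::-1];np.save("w3.npy",np.r_[o["ee_pos"],o["tcp_rot"]])
cv2.imwrite("pics/w3.png",a)
x,y=168,122
cv2.imwrite("pics/w3c.png",cv2.resize(a[y:y+165,x:x+220],None,fx=3.6,fy=3.6,interpolation=cv2.INTER_CUBIC))
E
```

```text
{'time': np.float64(10.45), 'q': array([-6.96850e+00,  1.01678e+01,  1.91325e+01,  9.89733e+01,
       -3.00000e-03,  8.32370e+00]), 'ee_pos': array([ 0.5766, -0.0705,  0.2607]), 'tcp_rot': array([-1.799957e+02, -8.100000e-03,  1.647078e+02]), 'wrist_force': array([0.0406, 0.8392, 0.5857]), 'torque': array([-0.0082, -0.0012, -0.0005]), 'opening': np.float64(0.0853), 'grasp_force': np.float64(0.0)}
```

View pics/w3c.png

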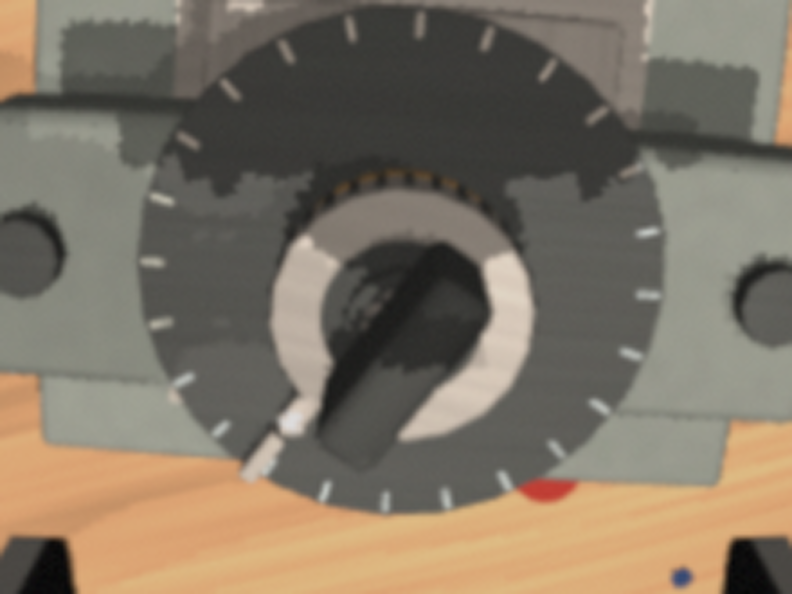

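Pointer and tab now form one line, from the tip at (287,421) to the tab at (262,455). Next I'll tighten the ring, using a light grip that would slip before over-torque.

To row units: -13.3 cm is -0.1773, -13 cm is -0.1733.

Request:
{"api": "servo_tool", "payload": {"moves": [[0, 0, -0.04, 0], [0, 0, -0.08, 0], [0, 0, -0.12, 0], [0, 0, -0.1467, 0], [0, 0, -0.164, 0], [0, 0, -0.1733, 0], [0, 0, -0.1773, 0], [0, 0, -0.1773, 0], [0, 0, -0.1773, 0]]}}

```text
time: 11.25
ee_pos: [0.5773, -0.0705, 0.1291]
tcp_rot: [180.0, 0.1, 164.8]
wrist_force: [-0.3, 0.3, 0.3]
opening: 0.0852
grasp_force: 0.0
```

Request:
{"api": "servo_tool", "payload": {"moves": [[0, 0, 0, 0], [0, 0, 0, 0], [0, 0, 0, 0], [0, 0, 0, 0], [0, 0, 0, 0], [0, 0, 0, 0], [0, 0, 0, 0], [0, 0, 0, 0]], "claw": 1, "force": 30}}

```text
time: 11.92
ee_pos: [0.5773, -0.0699, 0.1291]
tcp_rot: [179.9, 0.1, 164.8]
wrist_force: [0.1, 2.9, 5.6]
opening: 0.0594
grasp_force: 32.3
```

To row units: -0.16 cm is -0.0021, -0.14 cm is -0.0019, -0.5 rad is -0.125.

Request:
{"api": "servo_tool", "payload": {"moves": [[0, 0, -0.0001, -0.0075], [0, 0, -0.0003, -0.0175], [0, 0, -0.0004, -0.0275], [0, 0, -0.0007, -0.0375], [0, 0, -0.0008, -0.05], [0, 0, -0.0011, -0.0625], [0, 0, -0.0012, -0.075], [0, 0, -0.0015, -0.0875], [0, 0, -0.0017, -0.1], [0, 0, -0.0019, -0.1125], [0, 0, -0.0021, -0.125], [0, 0, -0.0021, -0.125]]}}

```text
time: 12.92
ee_pos: [0.5775, -0.0697, 0.1275]
tcp_rot: [179.8, 0.1, 136.0]
wrist_force: [0.5, 5.1, 4.8]
opening: 0.0588
grasp_force: 32.4
```

```bash
python3 st.py
```

```text
{'time': np.float64(12.9167), 'q': array([-6.9205,  8.3371,  2.2773, 83.8014,  0.085 , 37.0432]), 'ee_pos': array([ 0.5775, -0.0697,  0.1275]), 'tcp_rot': array([1.798485e+02, 5.960000e-02, 1.360364e+02]), 'wrist_force': array([0.4964, 5.1233, 4.8243]), 'torque': array([ 0.9848, -0.1993, -0.1337]), 'opening': np.float64(0.0588), 'grasp_force': np.float64(32.4354)}
```

To row units: -0.06 cm is -0.0008, -0.03 cm is -0.0004, -0.03 rad is -0.0075.

Request:
{"api": "servo_tool", "payload": {"moves": [[0, 0, -0.0001, -0.0075], [0, 0, -0.0003, -0.0175], [0, 0, -0.0004, -0.0275], [0, 0, -0.0007, -0.0375], [0, 0, -0.0008, -0.05], [0, 0, -0.0008, -0.05]]}}

```text
time: 13.42
ee_pos: [0.5776, -0.0696, 0.1268]
tcp_rot: [179.8, 0.0, 124.6]
wrist_force: [2.1, 4.9, 5.3]
opening: 0.0592
grasp_force: 32.4
```

```bash
python3 st.py|tail -c 150
```

```text
e': array([2.13  , 4.927 , 5.3187]), 'torque': array([ 1.0325, -0.3431, -0.1367]), 'opening': np.float64(0.0592), 'grasp_force': np.float64(32.3991)}
```

To row units: -0.03 cm is -0.0004, -0.02 cm is -0.0003, -0.1 rad is -0.025.

Request:
{"api": "servo_tool", "payload": {"moves": [[0, 0, -0.0001, -0.0075], [0, 0, -0.0003, -0.015], [0, 0, -0.0004, -0.025], [0, 0, -0.0004, -0.025]]}}

```text
time: 13.75
ee_pos: [0.5777, -0.0695, 0.1265]
tcp_rot: [179.8, 0.0, 118.9]
wrist_force: [2.4, 5.3, 5.4]
opening: 0.0592
grasp_force: 32.4
```

```bash
python3 st.py|tail -c 150
```

```text
ce': array([2.3925, 5.2526, 5.3653]), 'torque': array([ 1.0751, -0.4513, -0.0971]), 'opening': np.float64(0.0592), 'grasp_force': np.float64(32.375)}
```

To row units: -0.03 cm is -0.0004, -0.02 cm is -0.0003, -0.1 rad is -0.025.

Request:
{"api": "servo_tool", "payload": {"moves": [[0, 0, -0.0001, -0.0075], [0, 0, -0.0003, -0.015], [0, 0, -0.0004, -0.025], [0, 0, -0.0004, -0.025]]}}

```text
time: 14.08
ee_pos: [0.5777, -0.0695, 0.1262]
tcp_rot: [179.8, -0.0, 113.2]
wrist_force: [3.4, 4.7, 5.2]
opening: 0.0594
grasp_force: 32.4
```

```bash
python3 st.py|tail -c 150
```

```text
e': array([3.3859, 4.6893, 5.1946]), 'torque': array([ 1.1406, -0.5385, -0.0991]), 'opening': np.float64(0.0594), 'grasp_force': np.float64(32.3517)}
```

To row units: -0.03 cm is -0.0004, -0.02 cm is -0.0003, -0.1 rad is -0.025.

Request:
{"api": "servo_tool", "payload": {"moves": [[0, 0, -0.0001, -0.0075], [0, 0, -0.0003, -0.015], [0, 0, -0.0004, -0.025], [0, 0, -0.0004, -0.025]]}}

```text
time: 14.42
ee_pos: [0.5778, -0.0695, 0.1259]
tcp_rot: [179.8, -0.0, 107.4]
wrist_force: [3.5, 5.7, 4.6]
opening: 0.0589
grasp_force: 32.3
```

```bash
python3 st.py|tail -c 150
```

```text
e': array([3.5166, 5.6844, 4.6378]), 'torque': array([ 1.1357, -0.6174, -0.1123]), 'opening': np.float64(0.0589), 'grasp_force': np.float64(32.3265)}
```

To row units: -0.03 cm is -0.0004, -0.02 cm is -0.0003, -0.1 rad is -0.025.

Request:
{"api": "servo_tool", "payload": {"moves": [[0, 0, -0.0001, -0.0075], [0, 0, -0.0003, -0.015], [0, 0, -0.0004, -0.025], [0, 0, -0.0004, -0.025]]}}

```text
time: 14.75
ee_pos: [0.5779, -0.0695, 0.1256]
tcp_rot: [179.8, -0.1, 101.7]
wrist_force: [4.4, 5.8, 3.5]
opening: 0.0588
grasp_force: 32.3
```

```bash
python3 st.py|tail -c 150
```

```text
e': array([4.3631, 5.8291, 3.5115]), 'torque': array([ 1.1179, -0.6468, -0.1074]), 'opening': np.float64(0.0588), 'grasp_force': np.float64(32.2968)}
```

To row units: -0.03 cm is -0.0004, -0.02 cm is -0.0003, -0.03 rad is -0.0075.

Request:
{"api": "servo_tool", "payload": {"moves": [[0, 0, -0.0001, -0.0075], [0, 0, -0.0003, -0.015], [0, 0, -0.0004, -0.0225]]}}

```text
time: 15.0
ee_pos: [0.5779, -0.0695, 0.1253]
tcp_rot: [179.8, -0.1, 96.6]
wrist_force: [4.2, 5.7, 3.9]
opening: 0.0588
grasp_force: 32.3
```

```bash
python3 st.py|tail -c 150
```

```text
e': array([4.1702, 5.7298, 3.8679]), 'torque': array([ 1.0685, -0.7362,  0.2023]), 'opening': np.float64(0.0588), 'grasp_force': np.float64(32.2838)}
```

To row units: -0.03 cm is -0.0004, -0.02 cm is -0.0003, -0.09 rad is -0.0225.

Request:
{"api": "servo_tool", "payload": {"moves": [[0, 0, -0.0001, -0.0075], [0, 0, -0.0003, -0.015], [0, 0, -0.0004, -0.0225]]}}

```text
time: 15.25
ee_pos: [0.578, -0.0694, 0.125]
tcp_rot: [179.8, -0.1, 91.5]
wrist_force: [4.5, 5.1, 4.2]
opening: 0.0591
grasp_force: 32.3
```

```bash
python3 st.py|tail -c 150
```

```text
e': array([4.5323, 5.0842, 4.2389]), 'torque': array([ 1.1481, -0.825 ,  0.325 ]), 'opening': np.float64(0.0591), 'grasp_force': np.float64(32.2792)}
```

Torque only reads properly while turning: +0.20, then +0.33. I'll continue in small steps and read it mid-motion.

To row units: -0.02 cm is -0.0003, -0.01 cm is -0.0001, -0.06 rad is -0.015.

Request:
{"api": "servo_tool", "payload": {"moves": [[0, 0, -0.0001, -0.0075], [0, 0, -0.0003, -0.015]]}}

```text
time: 15.42
ee_pos: [0.578, -0.0695, 0.1248]
tcp_rot: [179.8, -0.1, 88.1]
wrist_force: [4.2, 6.1, 3.4]
opening: 0.0587
grasp_force: 32.3
```

```bash
python3 st.py|tail -c 150
```

```text
e': array([4.2364, 6.0897, 3.383 ]), 'torque': array([ 1.1074, -0.7558,  0.4276]), 'opening': np.float64(0.0587), 'grasp_force': np.float64(32.2742)}
```

To row units: -0.02 cm is -0.0003, -0.01 cm is -0.0001, -0.06 rad is -0.015.

Request:
{"api": "servo_tool", "payload": {"moves": [[0, 0, -0.0001, -0.0075], [0, 0, -0.0003, -0.015]]}}

```text
time: 15.58
ee_pos: [0.5781, -0.0694, 0.1246]
tcp_rot: [179.8, -0.1, 84.6]
wrist_force: [4.8, 6.0, 3.4]
opening: 0.0589
grasp_force: 32.3
```

```bash
python3 st.py|tail -c 150
```

```text
e': array([4.7938, 5.9635, 3.421 ]), 'torque': array([ 1.0434, -0.8874,  0.6362]), 'opening': np.float64(0.0589), 'grasp_force': np.float64(32.2704)}
```

To row units: 14 cm is 0.1867, 12 cm is 0.16, 0.3 rad is 0.075.

Request:
{"api": "servo_tool", "payload": {"moves": [[0, 0, 0, 0], [0, 0, 0, 0], [0, 0, 0, 0], [0, 0, 0, 0], [0, 0, 0, 0], [0, 0, 0.04, 0], [0, 0, 0.08, 0], [0, 0, 0.12, 0], [0, 0, 0.16, 0], [0, 0, 0.1867, 0.025], [0, 0, 0.1867, 0.05], [0, 0, 0.1867, 0.075], [0, 0, 0.1867, 0.075], [0, 0, 0.1867, 0.075]], "claw": 0}}

```text
time: 16.75
ee_pos: [0.5766, -0.0705, 0.2632]
tcp_rot: [-180.0, -0.0, 101.6]
wrist_force: [0.3, -0.2, -0.1]
opening: 0.0856
grasp_force: 0.0
```

```bash
python3 st.py; python3 - <<'E'
from h import *
a=camera("wrist")[:,:,::-1]
x,y=168,122
cv2.imwrite("pics/w4c.png",cv2.resize(a[y:y+165,x:x+220],None,fx=3.6,fy=3.6,interpolation=cv2.INTER_CUBIC))
E
```

```text
{'time': np.float64(16.75), 'q': array([-6.96460e+00,  1.02593e+01,  1.95155e+01,  9.92797e+01,
       -4.20000e-03,  7.14063e+01]), 'ee_pos': array([ 0.5766, -0.0705,  0.2632]), 'tcp_rot': array([-1.799764e+02, -3.500000e-03,  1.016291e+02]), 'wrist_force': array([ 0.2658, -0.2308, -0.1133]), 'torque': array([ 0.0151, -0.0229, -0.0094]), 'opening': np.float64(0.0856), 'grasp_force': np.float64(0.0)}
```

View pics/w4c.png

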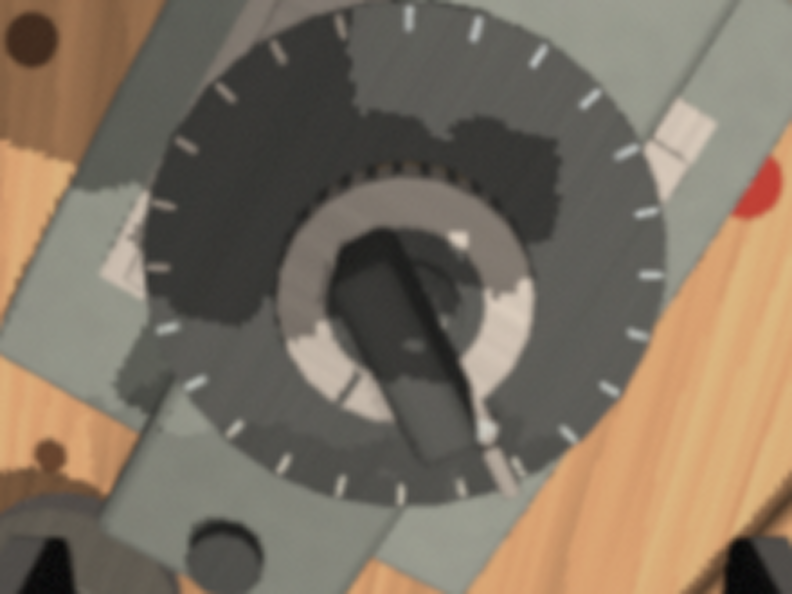

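The pointer, with its tip at (487,430), still runs straight into the tab at (500,470). The ring is down, the gripper is clear, and the last torque reading was about 0.64 N m, so I'm handing in.

```bash
python3 -c "
from workcell import *
print(job_done())"
```

```text
the job is handed in; nothing more can be done
None
```

The press is reset and handed in: ring slackened, pointer lined up with the tab, ring tightened to about 0.64 N m (last reading while turning), and the arm stayed clear of the jar, tin and knife; no verdict came back.

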